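# Return the loan stationery to its organiser after the exam

### The arm

A 6-joint arm with a two-finger parallel gripper is mounted at the origin on the work surface. World frame = base frame: x ahead of the robot, y to its left, z up, the work surface at z = 0. Lengths are in m, angles in rad, forces in N, time in s.
With the tool pointing down it reaches from about 0.25 to 0.775 m from the base axis. Payload 4 kg.
Tool frame: the origin (TCP) lies midway between the tips of the shut fingers; the grasp point (between the pads) lies 19 mm behind it; z points along the fingers, y is the direction in which the jaws open and shut (so a half turn about z gives the same grasp; the last joint's range is limited). The gripper opens to 94 mm and grips with 3 to 60 N. Pads are 16 mm wide; open, the fingers measure 119 mm over their backs; the gripper's body (75 mm by 177 mm) begins 78 mm behind the grasp point.
Start: joints at [-1.419, 0.087, 1.371, -0, 1.684, -0.103], TCP at [0.139, -0.532, 0.183] pointing down, gripper open.
Joint ranges: [-3.1, 3.1], [-0.76, 2.03], [0.27, 2.55], [-1.08, 4.22], [0.17, 2.65], [-2.57, 2.57]. Speed limits (rad/s): [2.79, 2.79, 3.14, 3.14, 3.14, 3.14].

### API

Orientations are given as [roll, pitch, yaw] about the fixed x, y, z axes, in that order (R = Rz(yaw) Ry(pitch) Rx(roll)).
In Python, from bench import robot, cams gives the robot as it stands.
- The arm moves only by the tool step_arm, never from a script. Its argument "plan" is a list that holds one entry, the list of rows, each a list of 5 numbers: the shift along the world's x, y, z in mm, then the turn about the world's z in rad, then the opening in per cent of the stroke, from 0 (shut) to 100 (fully open). In form: [[[tx, ty, tz, turn, fingers], ...]]. A call has 1 to 8 rows; each row is the pose to reach, as a shift and turn from the pose commanded when the call began; what a row does not reach only later rows make up. A row lasts 1/12 s, in which the tool goes at most 41.7 mm and 7.16 degrees, less where a joint would pass 70% of its speed; a pose out of reach is approached as far as the arm can. A call with a gripper value outside its range is refused whole. The fingers move at their own pace and stop on an object; the grip force is fixed at half the most. Time passes only in rows, so rows that repeat a pose let the fingers close. It gives the time, the measured TCP pose, the force and the opening at its end, in the units of the state.
- robot.get_obs(): the state, without advancing time (a new reading comes with each control period).
- cams.snapshot(name): name is "scene" or "top"; returns a dict with "frame" (480x640x3 uint8, red, green, blue), "camera_matrix" (3x3 intrinsics, pixels), "k1" (the pictures are not rectified: a ray, as slopes to the right and down, at radius r is drawn at 1 + k1 r^2 times it, then the intrinsics apply), "origin" and "attitude" of the camera in the world. Camera axes: x right, y down, z forward; pixel columns grow to the right and rows downward; lengths in m; the calibration is good to about 2 mm. A picture is of the moment at which its call begins. There is no depth.
- robot.close_job(): hands the job in, once; it reports no verdict.
The state is a dict: "time": time; "joint_positions": joint angles; "qvel": joint speeds; "joint_torque": joint torques, N m; "tool_pos": TCP position; "ee_rot": TCP orientation; "wrist_force": force on the tool from outside, world axes, zero at the start; "wrist_torque": the same for the moment, N m; "width": finger opening in m.
Only numpy, scipy, OpenCV 4.12 (cv2) and the standard library are available. Lean on these libraries where they do the work, as an engineer would, in place of code of your own. Each camera call takes 0.05 s, during which the arm holds its last target. There are 200 camera calls.

### The job

The exam is over: put the room's loan set back in the organiser tray, each piece in its own insert and let go - the blue sharpener standing inside the round rim, the blue-sleeved eraser lying flat in the square dish, the tape roll down over the post, and the stapler standing on its base lengthwise between the two end stops, either way round. The red sharpener and the red-sleeved eraser are the candidate's own: leave them where they are.

Things in the scene. Friction and masses are not known exactly. Their poses are not given: they have to be found in the camera images.
- blue_sharpener_center (a point): Blue pencil sharpener, canister type, standing upright: a cylinder 36 mm in diameter and 60 mm high, blue ribbed head with two dark sharpening holes in its top, pale grey shavings cup below; about 40 g. Origin at its centre, half-way up (30 mm); z is up along its axis. Belongs to the exam room.
- blue_eraser_center (a point): White block eraser in a blue card sleeve, lying flat: 58 mm long (its x), 24 mm wide (its y), 14 mm high; the sleeve covers all but the two ends (3 mm and 15 mm bare); about 30 g. Origin at its centre (7 mm up); z up. Belongs to the exam room.
- tape_center (a point): Roll of pale yellowish sticky tape on a blue core, lying flat: outer diameter 50 mm, bore 28 mm, 19 mm high, about 40 g. Origin at its centre, in the bore half-way up (9.5 mm); z along its axis, up. Belongs to the exam room.
- stapler_center (a point): Blue and black mini stapler standing on its base: 62 mm long (x, nose at +x), 24 mm wide (y), 34 mm high; its flat sides (base and top arm both 24 mm wide) can be gripped across y; about 90 g. Origin at its centre (17 mm up); z up. Belongs to the exam room.
- round_seat_floor (a point): Insert with a raised round grey rim, lined with a dark felt disc: the place of the sharpener. White fixed insert, 95 x 95 mm, one of four that fill a grey-blue tray (rim 13 mm above the table) two by two, 98 mm apart, in any order. The rim is a ring, 56 mm inner and 64 mm outer diameter, 6 mm high above the floor. Origin: centre of its floor, 10 mm above the table; z up.
- dish_floor (a point): Insert formed as a shallow square dish with grey walls on all sides, its floor lined with dark felt: the place of the eraser. White fixed insert, 95 x 95 mm, one of four that fill a grey-blue tray (rim 13 mm above the table) two by two, 98 mm apart, in any order. Inside it is 88 x 88 mm, walls 10 mm high above the floor. Origin: centre of its floor, 10 mm above the table; z up.
- spindle_floor (a point): Insert with a grey upright post in the middle of a bare plate: the place of the tape roll. White fixed insert, 95 x 95 mm, one of four that fill a grey-blue tray (rim 13 mm above the table) two by two, 98 mm apart, in any order. The post is 12 mm in diameter and stands 27 mm above the floor, its tip tapered. Origin: centre of its floor, 10 mm above the table; z up.
- cradle_floor (a point): Insert with two parallel grey end stops and a dark felt strip between them: the place of the stapler. White fixed insert, 95 x 95 mm, one of four that fill a grey-blue tray (rim 13 mm above the table) two by two, 98 mm apart, in any order. The stops stand 80 mm apart (inside) along the insert's x, are 60 mm wide and 12 mm high above the floor; the strip runs along x; the insert is open at both sides (y). Origin: centre of its floor, 10 mm above the table; z up.
- red_sharpener_center (a point): The candidate's own sharpener, exactly like the blue one in shape and size (36 mm diameter, 60 mm high) but with a red head. Origin at its centre, 30 mm up. Not to be taken.
- red_eraser_center (a point): The candidate's own eraser, exactly like the blue one (58 x 24 x 14 mm, x along its length) but in a red sleeve. Origin at its centre, 7 mm up. Not to be taken.
Not all that is in view belongs to the job. Of the things like the part that bears stapler_center, leave any that is pink, turquoise or yellow; of the rest the smaller one is meant.

How it is judged:
At the end, for the whole second after the job is handed in: Resting on its insert's floor (4 mm, 0.15 rad): sharpener within 12.5 mm of the seat's centre, eraser 36 mm of the dish's, tape 11 mm of the post, stapler 12.5 mm along x (35 mm overall) of the cradle's middle, aligned to 0.4 rad. All still (0.02 m/s). Red pieces within 20 mm, not tipped (horizontal distance between blue_sharpener_center and round_seat_floor below 0.0125 m and angle between each of blue_sharpener_center, blue_eraser_center, tape_center, stapler_center's own z axis and vertical below 0.15 rad and z of blue_sharpener_center in the frame of round_seat_floor between 0.026 and 0.034 m and linear speed of each of blue_sharpener, blue_eraser, tape, stapler below 0.02 m/s and horizontal distance between blue_eraser_center and dish_floor below 0.036 m and z of blue_eraser_center in the frame of dish_floor between 0.003 and 0.011 m and horizontal distance between tape_center and spindle_floor below 0.011 m and z of tape_center in the frame of spindle_floor between 0.0055 and 0.0135 m and horizontal distance between stapler_center and cradle_floor below 0.035 m and z of stapler_center in the frame of cradle_floor between 0.013 and 0.021 m and x of stapler_center in the frame of cradle_floor between -0.0125 and 0.0125 m and angle between the x axis of stapler_center and the x axis of cradle_floor, either way round below 0.4 rad and distance of each of red_sharpener_center, red_eraser_center from where it was at the start of the episode below 0.02 m and angle between each of red_sharpener_center, red_eraser_center's own z axis and vertical below 0.3 rad); the robot touches nothing.
It fails at once if the candidate's red sharpener is moved more than 20 mm from where it stood, or tipped (distance of red_sharpener_center from where it was at the start of the episode above 0.02 m or angle between red_sharpener_center's own z axis and vertical above 0.3 rad).
It fails at once if the candidate's red eraser is moved more than 20 mm from where it stood, or tipped (distance of red_eraser_center from where it was at the start of the episode above 0.02 m or angle between red_eraser_center's own z axis and vertical above 0.3 rad).
It also fails if it takes over 125 s, if anything falls off the work surface, if the arm or the gripper's body presses on something with over 40 N, if the wrist force passes 120 N, or if a joint passes its speed limit or range.

## Working session

There is one attempt and no reset: what is moved stays moved. The work goes in short steps, Python scripts to look and compute and a tool call to move; the robot and the scene stay as the last step left them, time stands still between calls to the robot, and variables do not carry over. Pictures are saved under pics/ and viewed, about 12 in all and at most 16, crops included, and the job is handed in when it is done.

Besides the shell and the picture viewer there is one more tool, called after ">>>" as a command line: name --argument value ..., lists and objects as JSON in quotes. step_arm: Moves the arm, as the interface text tells. Its arguments: {"type":"object","properties":{"plan":{"type":"array"}},"required":["plan"]}

```bash
mkdir -p pics && cat > h.py <<'E'
import numpy as np, cv2
from bench import robot, cams
from scipy.spatial.transform import Rotation as R
def att(a):
    a=np.array(a,float)
    return a if a.shape==(3,3) else R.from_euler('xyz',a).as_matrix() if a.size==3 else R.from_quat(a).as_matrix()
def snap(n,f=None):
    s=cams.snapshot(n)
    if f: cv2.imwrite('pics/'+f,s['frame'][:,:,::-1])
    return s
def px2w(s,u,v,z):
    K=np.array(s['camera_matrix']);d=np.array([(u-K[0,2])/K[0,0],(v-K[1,2])/K[1,1]])
    q=d.copy()
    for _ in range(20): q=d/(1+s['k1']*(q@q))
    r=att(s['attitude'])@np.array([q[0],q[1],1]);o=np.array(s['origin'])
    return o+r*(z-o[2])/r[2]
def w2px(s,p):
    K=np.array(s['camera_matrix']);c=att(s['attitude']).T@(np.array(p)-np.array(s['origin']))
    q=c[:2]/c[2];q=q*(1+s['k1']*(q@q));return K[0,0]*q[0]+K[0,2],K[1,1]*q[1]+K[1,2]
E
python3 - <<'E'
from h import *
for n in('top','scene'):
    s=snap(n,n+'0.png');print(n,s['camera_matrix'],s['k1'],s['origin'],s['attitude'])
o=robot.get_obs();print(o['time'],o['tool_pos'],o['ee_rot'],o['width'])
E
```

```text
top [[586.03242404   0.         324.89878061]
 [  0.         586.03242404 239.41865216]
 [  0.           0.           1.        ]] -0.020647567968992017 [0.38706407 0.00705646 1.12636969] [-2.95242232e+00 -9.07559753e-04 -1.59517718e+00]
scene [[537.43490334   0.         313.58735373]
 [  0.         537.43490334 242.23656542]
 [  0.           0.           1.        ]] -0.0361930259349821 [1.33259861 0.52694635 0.72663519] [-2.22890732  0.02132893  2.14901874]
0.1 [ 0.13853197 -0.53171812  0.1823481 ] [-3.13964500e+00 -1.72794557e-04  2.54800040e-01] 0.0936468237335919
```

View pics/top0.png

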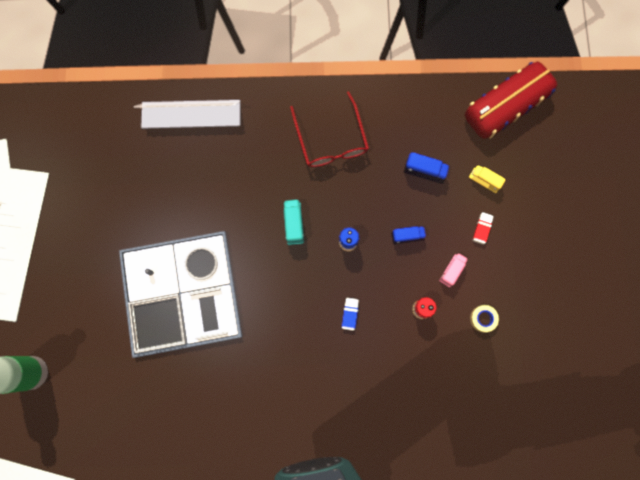

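View pics/scene0.png

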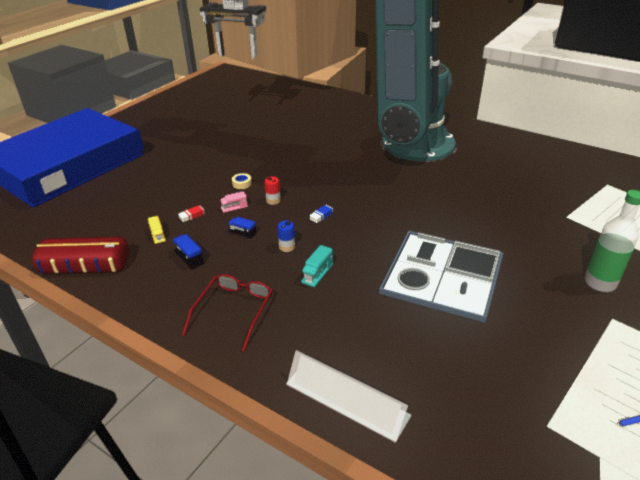

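Lookalikes in the top view:
- **Sharpeners:** blue (348,238), red (425,308).
- **Erasers:** blue (350,314), red (483,228).
- **Staplers:** big blue (427,167), small blue (409,235), pink (454,270), yellow (487,179), turquoise (293,222).
- **Tape:** only one, at (485,319).

I choose blue (348,238), blue (350,314), tape, and the small blue stapler (409,235). The inserts are spindle (150,272), round (201,263), dish (157,322) and cradle (209,313).

```bash
cat > meas.py <<'E'
from h import *
from scipy.optimize import minimize
def mask(s,u,v,th=75,r=45):
    g=cv2.GaussianBlur(s['frame'],(3,3),0).max(2)>th
    n,l,st,_=cv2.connectedComponentsWithStats(g.astype(np.uint8))
    w=l[v-4:v+5,u-4:u+5];k=np.bincount(w[w>0]).argmax()
    return l==k,st[k]
def hull(s,pts):
    return cv2.convexHull(np.float32([w2px(s,p) for p in pts]))
def pts(x,y,a,shape):
    if shape[0]=='c':
        t=np.linspace(0,2*np.pi,24);xy=np.c_[np.cos(t),np.sin(t)]*shape[1]; h=shape[2]; z0=shape[3] if len(shape)>3 else 0
    else:
        L,W,h=shape[1:4];z0=shape[4] if len(shape)>4 else 0
        xy=np.array([[i*L/2,j*W/2] for i in(-1,1) for j in(-1,1)])
    c,sn=np.cos(a),np.sin(a);xy=xy@np.array([[c,sn],[-sn,c]])+[x,y]
    return np.array([[*p,z] for p in xy for z in(z0,h)])
def fit(s,u,v,shape,a0s=(0,),th=75,m=None):
    if m is None: m,_=mask(s,u,v,th)
    cm=cv2.morphologyEx(m.astype(np.uint8),cv2.MORPH_CLOSE,np.ones((7,7)))
    c=cv2.findContours(cm,cv2.RETR_EXTERNAL,cv2.CHAIN_APPROX_NONE)[0]
    c=max(c,key=cv2.contourArea);h=cv2.convexHull(c)
    x0=px2w(s,u,v,shape[3 if shape[0]=='b' else 2]/2)[:2]
    S=8; bx,by,bw,bh=cv2.boundingRect(h);o=np.array([bx-20,by-20]);
    def ras(q):
        im=np.zeros(((bh+40)*S,(bw+40)*S),np.uint8);cv2.fillPoly(im,[np.int32((q.reshape(-1,2)-o+.5)*S)],1);return im>0
    T=cv2.resize(cv2.drawContours(np.zeros(m.shape,np.uint8),[h],-1,1,-1)[max(o[1],0):o[1]+bh+40,max(o[0],0):o[0]+bw+40],None,fx=S,fy=S,interpolation=0)>0
    def cost(p):
        A=ras(hull(s,pts(p[0]/1e3,p[1]/1e3,p[2]/30,shape)));return 1-(A&T).sum()/(A|T).sum()
    best=min((minimize(cost,[x0[0]*1e3,x0[1]*1e3,a*30],method='Nelder-Mead',options=dict(initial_simplex=np.array([x0[0]*1e3,x0[1]*1e3,a*30])+np.array([[0,0,0],[8,0,0],[0,8,0],[0,0,8]]),xatol=.1,fatol=1e-4)) for a in a0s),key=lambda r:r.fun)
    return best.x[0],best.x[1],best.x[2]/30,1-best.fun
E
cat > m1.py <<'E'
from meas import *
s=snap('top')
A=np.arange(0,3.1,.5)
for n,u,v,sh in [('bsharp',348,238,('c',.018,.060)),('rsharp',425,308,('c',.018,.060)),('tape',485,310,('c',.025,.019)),
  ('beraser',350,314,('b',.058,.024,.014)),('reraser',483,228,('b',.058,.024,.014)),('stap_small',409,235,('b',.062,.024,.034)),('stap_big',427,167,('b',.062,.024,.034)),('tray',180,250,('b',.2,.2,.013)),('pink',454,270,('b',.062,.024,.034))]:
    try:
        r=fit(s,u,v,sh,A if sh[0]=='b' else (0,),th=60);print(n,np.round(r,2), mask(s,u,v,60)[1])
    except Exception as e: print(n,e)
for n,u,v,z in [('spindle tip',149,270,.037),('spindle base',153,276,.01),('round',201,263,.013),('dish',157,322,.01),('cradle',209,313,.01)]: print(n,np.round(px2w(s,u,v,z)*1e3,1))
f=s['frame'][:,:,::-1]
a=cv2.resize(f[150:340,280:510],None,fx=2.6,fy=2.6,interpolation=2)
cv2.imwrite('pics/cropA.png',a); cv2.imwrite('pics/cropB.png',cv2.resize(f[225:365,110:250],None,fx=4,fy=4,interpolation=2))
E
python3 m1.py
```

```text
bsharp operands could not be broadcast together with shapes (4160,5440) (3840,5120) 
rsharp operands could not be broadcast together with shapes (4160,5440) (3840,5120) 
tape operands could not be broadcast together with shapes (4160,5440) (3840,5120) 
beraser operands could not be broadcast together with shapes (4160,5440) (3840,5120) 
reraser operands could not be broadcast together with shapes (4160,5440) (3840,5120) 
stap_small operands could not be broadcast together with shapes (4160,5440) (3840,5120) 
stap_big operands could not be broadcast together with shapes (4160,5440) (3840,5120) 
tray operands could not be broadcast together with shapes (4160,5440) (3840,5120) 
pink operands could not be broadcast together with shapes (4160,5440) (3840,5120) 
spindle tip [545.1 332.5  37. ]
spindle base [537.2 332.5  10. ]
round [559.8 239.9  13. ]
dish [449.4 322.3  10. ]
cradle [464. 224.  10.]
```

View pics/cropA.png

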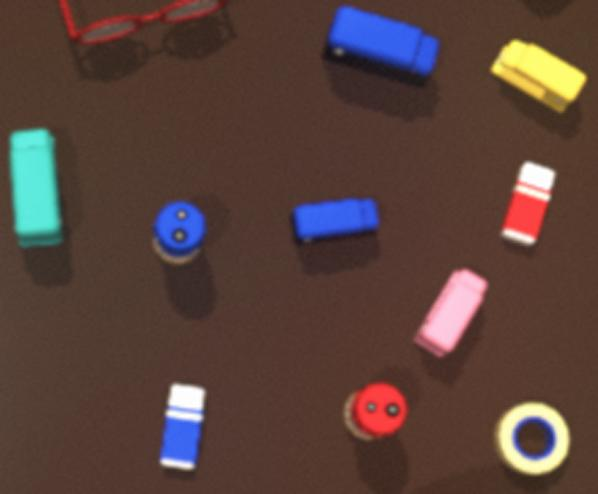

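View pics/cropB.png

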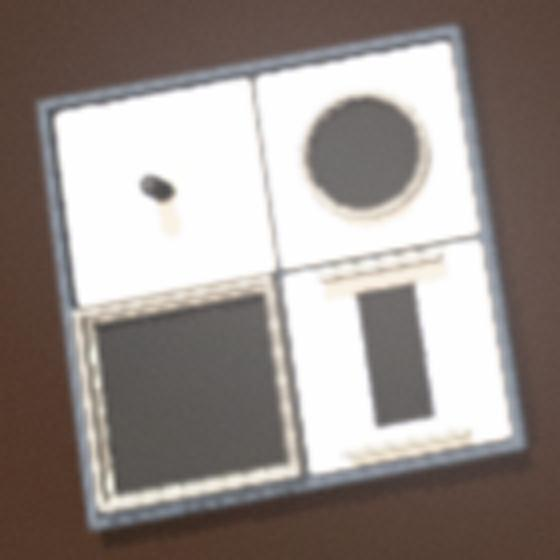

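Crop A confirms the choices, including the small blue stapler at (409,235) with its larger twin at (427,167). Crop B shows the tray: spindle top-left, round rim top-right, dish bottom-left, and the cradle bottom-right with its strip running along roughly world x. The mask threshold was too low, so I'm fixing it.

```bash
sed -i 's/th=60/th=105 if n!="tray" else 88/; s/,mask(s,u,v,60)\[1\]//; s/, mask(s,u,v,60)\[1\]//' m1.py && python3 m1.py
```

```text
bsharp [ 5.9822e+02 -4.3740e+01  3.0000e-02  8.2000e-01]
rsharp [ 4.6345e+02 -1.8045e+02 -8.0000e-02  8.8000e-01]
tape [ 4.4262e+02 -2.9711e+02  2.3000e-01  8.8000e-01]
beraser [ 4.5544e+02 -4.2930e+01 -1.8000e-01  7.9000e-01]
reraser [ 6.1659e+02 -3.0778e+02 -3.5000e-01  8.1000e-01]
stap_small [ 608.06 -161.05    1.7     0.82]
stap_big [ 746.44 -200.78    1.24    0.76]
tray [486.8  269.59   3.15   0.53]
pink [ 5.3508e+02 -2.4261e+02 -5.3000e-01  8.5000e-01]
spindle tip [545.1 332.5  37. ]
spindle base [537.2 332.5  10. ]
round [559.8 239.9  13. ]
dish [449.4 322.3  10. ]
cradle [464. 224.  10.]
```

```bash
python3 - <<'E'
from h import *
s=snap('top')
c=np.array([px2w(s,110+a/4-.4,225+b/4-.4,.013)[:2] for a,b in[(38,102),(461,26),(526,447),(90,530)]])*1e3
print(c.round(),c.mean(0),[np.linalg.norm(c[i]-c[i-1]).round(1) for i in range(4)])
d=(c[1]-c[2]+c[0]-c[3]);e=c[0]-c[1]+c[3]-c[2];print('yaw',np.arctan2(d[1],d[0]),np.arctan2(-e[0],e[1]))
y=(np.arctan2(d[1],d[0])+np.arctan2(-e[0],e[1]))/2
X=np.array([np.cos(y),np.sin(y)]);Y=np.array([-np.sin(y),np.cos(y)]);m=c.mean(0)
for n,i,j in[('spindle',1,1),('round',1,-1),('dish',-1,1),('cradle',-1,-1)]:
    p=m+49*(i*X+j*Y);print(n,p.round(1),'px',np.round(w2px(s,[*p/1e3,.01]),1))
print('round meas',px2w(s,110+364/4-.4,225+152/4-.4,.010)*1e3, 'cradle meas',px2w(s,110+396/4-.4,225+355/4-.4,.010)*1e3,'dish',px2w(s,110+192/4,225+396/4,.01)*1e3)
sc=snap('scene');f=sc['frame']
print('bs top',px2w(s,280+181/2.6-.3,150+228/2.6-.3,.06)*1e3,'tape top',px2w(s,280+534/2.6-.3,150+438/2.6-.3,.019)*1e3)
# overlay check in scene
P={'bs':[598,-44,60],'tape':[443,-297,19],'er':[455,-43,14],'st':[608,-161,34],'rs':[463,-180,60]}
for n,i,j in[('spindle',1,1),('round',1,-1),('dish',-1,1),('cradle',-1,-1)]: P[n]=[*(m+49*(i*X+j*Y)),10]
im=cv2.resize(f[150:330,140:520,::-1],None,fx=2.1,fy=2.1,interpolation=2).copy()
for p in P.values():
    u,v=w2px(sc,np.array(p)/1e3);cv2.drawMarker(im,(int((u-140)*2.1),int((v-150)*2.1)),(0,255,0),0,12,1)
cv2.imwrite('pics/sc1.png',im)
E
```

```text
[[589. 399.]
 [621. 195.]
 [419. 163.]
 [385. 366.]] [503.49247487 280.56018746] [np.float64(206.2), np.float64(206.9), np.float64(205.0), np.float64(206.5)]
yaw 0.15752765047972295 0.16079641415523757
spindle [544.1 336.7] px [150.9 272.5]
round [559.6 239.9] px [201.3 263.3]
dish [447.3 321.2] px [157.6 323.1]
cradle [462.9 224.4] px [208.7 313.6]
round meas [561.05624993 241.32693031  10.        ] cradle meas [463.40440354 224.70293169  10.        ] dish [445.57004307 320.28472455  10.        ]
bs top [593.87494757 -44.23818372  60.        ] tape top [ 441.05180685 -296.45004776   19.        ]
```

View pics/sc1.png

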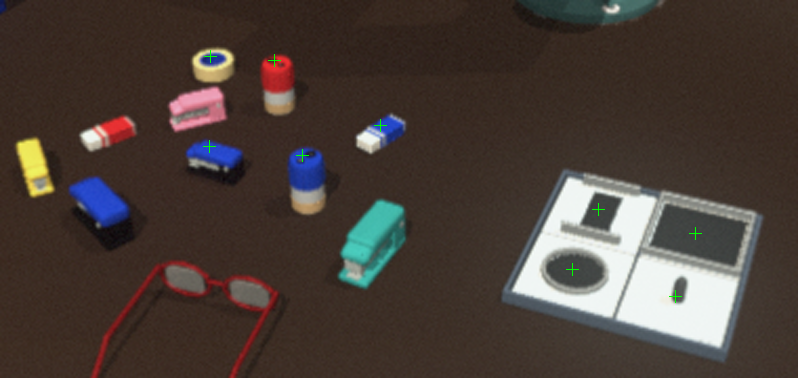

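Tray corners fit a 206 mm square at yaw 0.16. The markers agree with the scene view to about 2 mm, though the stapler's x looks about 4 mm less than fitted. Tape goes first.

>>> step_arm --plan '[[[100, 78, 0, 0, 80], [200, 156, -40, 0, 80], [303, 235, -80, 0, 80], [303, 235, -80, 0, 80], [303, 235, -80, 0, 80], [303, 235, -80, 0, 80], [303, 235, -80, 0, 80], [303, 235, -80, 0, 80]]]'

```text
time: 0.97
tool_pos: [0.3972, -0.3311, 0.117]
ee_rot: [3.141, -0.0, 0.255]
wrist_force: [0.6, -0.1, -0.4]
width: 0.0751
```

>>> step_arm --plan '[[[34, 26, -20, 0, 80], [34, 26, -20, 0, 80], [34, 26, -20, 0, 80], [34, 26, -20, 0, 80]]]'

```text
time: 1.3
tool_pos: [0.4297, -0.3067, 0.0972]
ee_rot: [3.142, 0.001, 0.256]
wrist_force: [0.5, -0.2, 0.4]
width: 0.0753
```

```bash
python3 - <<'E'
from h import *
s=snap('scene');t=snap('top')
o=robot.get_obs();print(o['time'],o['tool_pos'],o['width'])
a=cv2.resize(s['frame'][100:250,180:330,::-1],None,fx=2.6,fy=2.6);b=cv2.resize(t['frame'][240:390,420:570,::-1],None,fx=2.6,fy=2.6)
for im,c,u0,v0 in((a,s,180,100),(b,t,420,240)):
    u,v=w2px(c,o['tool_pos']);cv2.drawMarker(im,(int((u-u0)*2.6),int((v-v0)*2.6)),(0,255,0),0,12,1)
cv2.imwrite('pics/c1.png',np.hstack([a,b]))
E
```

```text
1.4 [ 0.42939203 -0.3080051   0.09814337] 0.07486368183957418
```

View pics/c1.png

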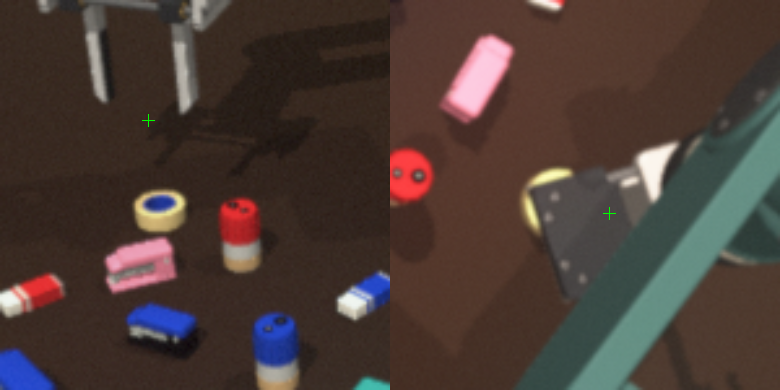

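>>> step_arm --plan '[[[12, 11, -30, 0, 80], [12, 11, -60, 0, 80], [12, 11, -80, 0, 80], [12, 11, -93, 0, 80], [12, 11, -93, 0, 80], [12, 11, -93, 0, 80]]]'

```text
time: 1.9
tool_pos: [0.441, -0.2968, 0.0045]
ee_rot: [-3.142, 0.0, 0.253]
wrist_force: [-0.2, -0.3, 0.8]
width: 0.0753
```

>>> step_arm --plan '[[[0, 0, 0, 0, 20], [0, 0, 0, 0, 20], [0, 0, 0, 0, 20], [0, 0, 0, 0, 20], [0, 0, 0, 0, 20], [0, 0, 0, 0, 20], [0, 0, 0, 0, 20], [0, 0, 0, 0, 20]]]'

```text
time: 2.57
tool_pos: [0.442, -0.2956, 0.0043]
ee_rot: [3.141, 0.0, 0.255]
wrist_force: [-0.3, -0.0, 0.8]
width: 0.0256
```

Width 25.6 mm is less than the 50 mm tape, so the grasp may have missed. I'll look.

```bash
python3 - <<'E'
from h import *
s=snap('scene');t=snap('top')
o=robot.get_obs();print(o['time'],o['tool_pos'],o['width'])
a=cv2.resize(s['frame'][100:250,180:330,::-1],None,fx=2.6,fy=2.6);b=cv2.resize(t['frame'][240:390,420:570,::-1],None,fx=2.6,fy=2.6)
for im,c,u0,v0 in((a,s,180,100),(b,t,420,240)):
    u,v=w2px(c,o['tool_pos']);cv2.drawMarker(im,(int((u-u0)*2.6),int((v-v0)*2.6)),(0,255,0),0,12,1)
cv2.imwrite('pics/c2.png',np.hstack([a,b]))
E
```

```text
2.6667 [ 0.4419529  -0.29555955  0.00423114] 0.0193338025191667
```

View pics/c2.png

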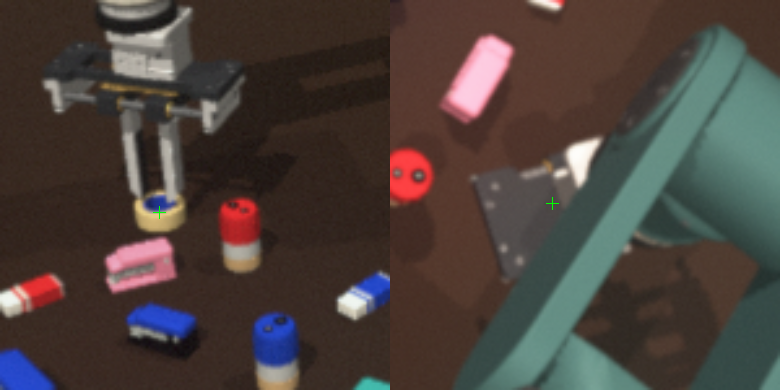

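```bash
python3 - <<'E'
from h import *
s=snap('scene');t=snap('top')
o=robot.get_obs();print(o['time'],o['tool_pos'],o['width'],o['ee_rot'],o['joint_positions'])
j=np.array([-np.sin(.254),np.cos(.254),0])
for z in(.101,.12,.14):
    print(z,(px2w(t,458.8,328.1,z)-.0885*j)*1e3)
for u,v in((140,193),(172,199),(157,196)):
    for z in(.004,.02): print(u,v,z,px2w(s,180+u/2.6,100+v/2.6,z)*1e3)
cv2.imwrite('pics/c3.png',np.hstack([cv2.resize(s['frame'][110:210,210:290,::-1],None,fx=5,fy=5,interpolation=2),cv2.resize(t['frame'][300:400,430:510,::-1],None,fx=5,fy=5)])[:, :800])
E
```

```text
2.7667 [ 0.4419517  -0.29554733  0.00422575] 0.018706159042991825 [-3.14156299e+00  6.95864072e-05  2.54860817e-01] [-6.96063228e-01  1.53035916e-01  1.66377975e+00 -4.06301397e-05
  1.32484156e+00  6.19882176e-01]
0.101 [ 443.37203447 -312.65692991  101.        ]
0.12 [ 442.74072269 -308.31995253  120.        ]
0.14 [ 442.07618398 -303.75471318  140.        ]
140 193 0.004 [ 421.93769795 -338.1829989     4.        ]
140 193 0.02 [ 442.10081031 -319.02800928   20.        ]
172 199 0.004 [ 414.38114508 -302.46906574    4.        ]
172 199 0.02 [ 434.71156848 -284.10482495   20.        ]
157 196 0.004 [ 417.61914524 -319.37508107    4.        ]
157 196 0.02 [ 437.87787547 -300.63652106   20.        ]
```

View pics/c3.png

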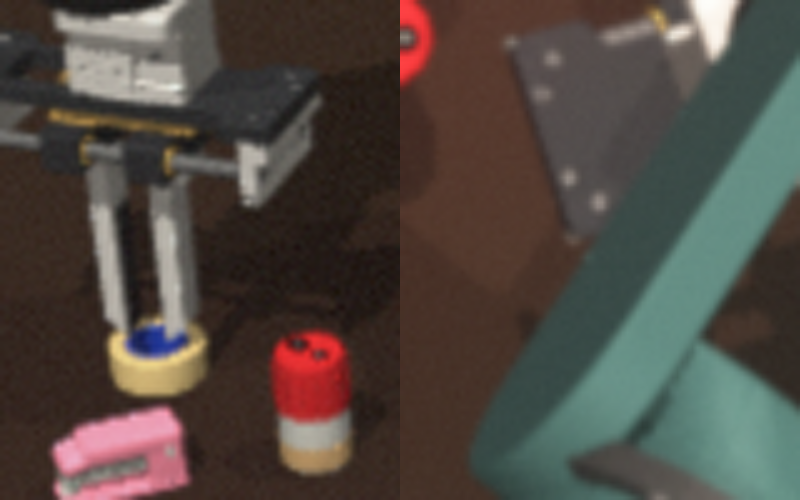

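The fingers closed in mid-air above the tape. With (x, y) matched, their tips show at z≈20 mm while the report says 4 mm. I'll reopen higher and feel for the table slowly beside the tape.

>>> step_arm --plan '[[[0, 0, 20, 0, 80], [0, 0, 30, 0, 80], [0, 0, 30, 0, 80], [0, 0, 30, 0, 80], [0, 0, 30, 0, 80], [0, 0, 30, 0, 80], [0, 0, 30, 0, 80], [0, 0, 30, 0, 80]]]'

```text
time: 3.43
tool_pos: [0.4416, -0.2953, 0.0335]
ee_rot: [-3.141, 0.001, 0.255]
wrist_force: [0.4, 0.4, 0.1]
width: 0.0687
```

>>> step_arm --plan '[[[0, 0, -20, 0, 80], [0, 0, -30, 0, 80], [0, 0, -32, 0, 80], [0, 0, -34, 0, 80], [0, 0, -36, 0, 80], [0, 0, -38, 0, 80], [0, 0, -39, 0, 80], [0, 0, -39, 0, 80]]]'

```text
time: 4.1
tool_pos: [0.4421, -0.2957, -0.0045]
ee_rot: [3.141, -0.0, 0.255]
wrist_force: [-1.4, 0.4, 0.2]
width: 0.0751
```

>>> step_arm --plan '[[[0, 0, -2, 0, 80], [0, 0, -4, 0, 80], [0, 0, -6, 0, 80], [0, 0, -7, 0, 80]]]'

```text
time: 4.43
tool_pos: [0.4418, -0.2955, -0.0121]
ee_rot: [-3.141, 0.0, 0.255]
wrist_force: [-0.7, -0.4, -0.1]
width: 0.0754
```

>>> step_arm --plan '[[[0, 0, 0, 0, 30], [0, 0, 0, 0, 30], [0, 0, 0, 0, 30], [0, 0, 0, 0, 30], [0, 0, 0, 0, 30], [0, 0, 0, 0, 30]]]'

```text
time: 4.93
tool_pos: [0.442, -0.2957, -0.0116]
ee_rot: [3.141, -0.0, 0.255]
wrist_force: [-0.3, 0.2, 1.1]
width: 0.0484
```

Width 48.4 mm, so the tape is gripped at a reported z of −12 mm. The tips therefore sit about 16 mm higher than reported. I'll lift and head to the post at (544.5, 336.5).

>>> step_arm --plan '[[[0, 0, 30, 0, 30], [0, 0, 70, 0, 30], [0, 30, 100, 0, 30], [0, 70, 120, 0, 30], [0, 110, 130, 0, 30], [5, 150, 130, 0, 30], [10, 190, 130, 0, 30], [15, 225, 130, 0, 30]]]'

```text
time: 5.6
tool_pos: [0.4569, -0.0684, 0.1191]
ee_rot: [3.141, -0.002, 0.255]
wrist_force: [0.2, 1.1, -0.9]
width: 0.0487
```

>>> step_arm --plan '[[[5, 40, 0, 0, 30], [10, 80, 0, 0, 30], [20, 120, 0, 0, 30], [30, 155, 0, 0, 30], [40, 190, 0, 0, 30], [50, 225, 0, 0, 30], [60, 260, 0, 0, 30], [70, 300, 0, 0, 30]]]'

```text
time: 6.27
tool_pos: [0.5272, 0.2307, 0.1183]
ee_rot: [3.141, -0.0, 0.254]
wrist_force: [1.4, 0.0, -0.7]
width: 0.0485
```

```bash
python3 - <<'E'
from h import *
o=robot.get_obs();print(o['time'],o['tool_pos'],o['width'],o['ee_rot'])
E
```

```text
6.2667 [0.52715995 0.23066634 0.11825993] 0.04848281541075709 [ 3.14078421e+00 -9.26626258e-05  2.54282255e-01]
```

>>> step_arm --plan '[[[6, 36, 0, 0, 30], [12, 72, -25, 0, 30], [17, 106, -50, 0, 30], [17, 106, -73, 0, 30], [17, 106, -73, 0, 30], [17, 106, -73, 0, 30]]]'

```text
time: 6.77
tool_pos: [0.5423, 0.3347, 0.043]
ee_rot: [3.14, 0.005, 0.256]
wrist_force: [0.2, -0.5, -0.1]
width: 0.0486
```

```bash
python3 - <<'E'
from h import *
s=snap('scene');t=snap('top')
o=robot.get_obs();print(o['time'],o['tool_pos'],o['width'])
p=np.array(o['tool_pos']);j=np.array([-np.sin(.254),np.cos(.254),0])
cv2.imwrite('pics/c4.png',np.hstack([cv2.resize(s['frame'][200:330,370:510,::-1],None,fx=2.8,fy=2.8,interpolation=2),cv2.resize(t['frame'][215:345,100:240,::-1],None,fx=2.8,fy=2.8,interpolation=2)]))
for z in (12,21.5,31): print(z,np.array(w2px(s,p+[0,0,z/1e3])),w2px(t,p+[0,0,z/1e3]))
for q in ([.5445,.3365,.037],[.5445,.3365,.01]): print(w2px(s,q),w2px(t,q))
E
```

```text
6.8667 [0.54492284 0.33489275 0.04703776] 0.048584881527960956
12 [464.23001648 271.88163093] (np.float64(144.17027739208947), np.float64(268.494366986544))
21.5 [464.99330393 268.0419962 ] (np.float64(142.60020871216355), np.float64(267.76842675668854))
31 [465.76487367 264.15759333] (np.float64(141.00260674972773), np.float64(267.0297138442663))
(np.float64(463.3748312230201), np.float64(280.78935918367137)) (np.float64(146.84890317140764), np.float64(270.3744308232643))
(np.float64(461.2865226628985), np.float64(291.18671012225616)) (np.float64(151.02173536146879), np.float64(272.28830260426736))
```

View pics/c4.png

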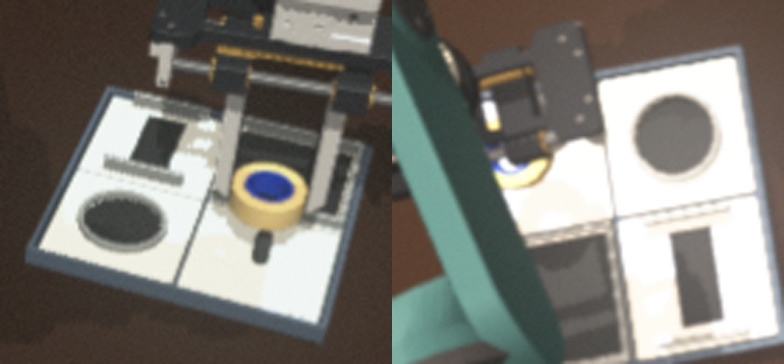

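The tape is centred over the post in both views, with the same 2 px bias on the tape and the post. Descending so that its bottom reaches the floor at reported z ≈ −1.5 mm.

>>> step_arm --plan '[[[0, 1, -10, 0, 30], [0, 1, -20, 0, 30], [0, 1, -28, 0, 30], [0, 1, -34, 0, 30], [0, 1, -40, 0, 30], [0, 1, -44, 0, 30], [0, 1, -46, 0, 30], [0, 1, -46, 0, 30]]]'

```text
time: 7.53
tool_pos: [0.5438, 0.3363, -0.0011]
ee_rot: [3.141, 0.001, 0.255]
wrist_force: [0.1, 0.5, -0.4]
width: 0.0486
```

>>> step_arm --plan '[[[0, 0, 0, 0, 68], [0, 0, 0, 0, 68], [0, 0, 0, 0, 68], [0, 0, 0, 0, 68], [0, 0, 30, 0, 68], [0, 0, 70, 0, 68], [0, 0, 110, 0, 68], [0, -30, 120, 0, 68]]]'

```text
time: 8.2
tool_pos: [0.547, 0.3118, 0.1277]
ee_rot: [-3.137, -0.014, 0.26]
wrist_force: [-0.4, -0.5, 1.8]
width: 0.0637
```

>>> step_arm --plan '[[[0, -40, 0, 0, 75], [0, -80, 0, 0, 75], [5, -120, 0, 0, 75], [10, -160, 0, 0, 75], [15, -200, 0, 0, 75], [20, -240, 0, 0, 75], [30, -280, 0, 0, 75], [40, -310, 0, 0, 75]]]'

```text
time: 8.87
tool_pos: [0.584, -0.0068, 0.1199]
ee_rot: [3.14, -0.001, 0.253]
wrist_force: [-0.3, 0.6, 0.3]
width: 0.0705
```

>>> step_arm --plan '[[[12, -36, 0, 0, 75], [12, -36, 0, 0, 75], [12, -36, -30, 0, 75], [12, -36, -60, 0, 75], [12, -36, -90, 0, 75], [12, -36, -112, 0, 75], [12, -36, -112, 0, 75], [12, -36, -112, 0, 75]]]'

```text
time: 9.53
tool_pos: [0.5948, -0.0391, 0.0061]
ee_rot: [-3.14, 0.003, 0.255]
wrist_force: [0.8, -0.4, -0.0]
width: 0.0706
```

```bash
python3 - <<'E'
from h import *
s=snap('scene');t=snap('top')
o=robot.get_obs();print(o['time'],o['tool_pos'],o['width'],o['wrist_force'])
cv2.imwrite('pics/c5.png',np.hstack([cv2.resize(s['frame'][180:280,240:330,::-1],None,fx=4.4,fy=4.4,interpolation=2),cv2.resize(t['frame'][225:325,100:190,::-1],None,fx=4.4,fy=4.4,interpolation=2)]))
E
```

```text
9.6333 [ 0.59749125 -0.03962133  0.00946605] 0.07084668578213747 [0.07740766 0.35046165 1.0020561 ]
```

View pics/c5.png

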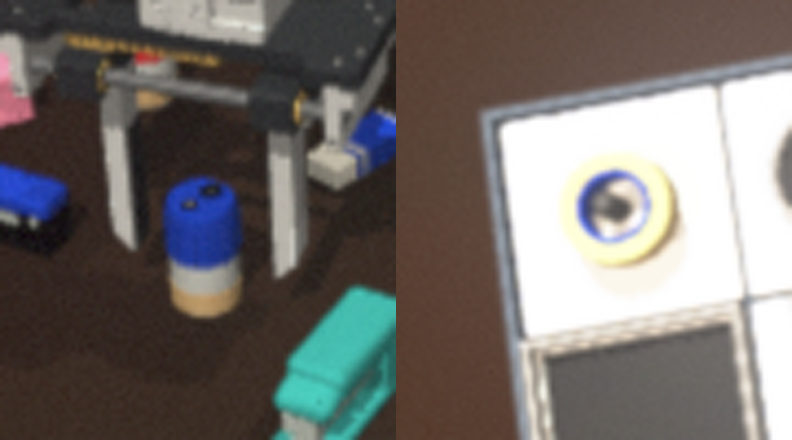

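The tape is seated on the post and the sharpener is centred between the fingers. Grip, lift and carry.

>>> step_arm --plan '[[[0, 0, 0, 0, 15], [0, 0, 0, 0, 15], [0, 0, 0, 0, 15], [0, 0, 0, 0, 15], [0, 0, 0, 0, 15], [0, 0, 0, 0, 15], [0, 0, 30, 0, 15], [0, 0, 65, 0, 15]]]'

```text
time: 10.3
tool_pos: [0.5927, -0.0391, 0.0688]
ee_rot: [-3.138, 0.009, 0.255]
wrist_force: [1.4, -0.5, -0.3]
width: 0.0354
```

>>> step_arm --plan '[[[0, 0, 35, 0, 15], [0, 40, 50, 0, 15], [-5, 80, 50, 0, 15], [-10, 120, 50, 0, 15], [-15, 160, 50, 0, 15], [-20, 200, 50, 0, 15], [-30, 240, 50, 0, 15], [-36, 280, 50, 0, 15]]]'

```text
time: 10.97
tool_pos: [0.5588, 0.2422, 0.1222]
ee_rot: [-3.142, 0.001, 0.255]
wrist_force: [0.3, -0.0, -0.7]
width: 0.0352
```

>>> step_arm --plan '[[[1, -2, -30, 0, 15], [1, -2, -60, 0, 15], [1, -2, -80, 0, 15], [1, -2, -90, 0, 15], [1, -2, -97, 0, 15], [1, -2, -102, 0, 15], [1, -2, -102, 0, 15], [1, -2, -102, 0, 15]]]'

```text
time: 11.63
tool_pos: [0.562, 0.2384, 0.0216]
ee_rot: [-3.142, -0.002, 0.254]
wrist_force: [0.1, 1.1, -0.6]
width: 0.0352
```

```bash
python3 - <<'E'
from h import *
s=snap('scene');t=snap('top')
o=robot.get_obs();print(o['time'],o['tool_pos'],o['width'],o['wrist_force'])
cv2.imwrite('pics/c6.png',np.hstack([cv2.resize(s['frame'][210:310,380:470,::-1],None,fx=4.4,fy=4.4,interpolation=2),cv2.resize(t['frame'][225:325,150:240,::-1],None,fx=4.4,fy=4.4,interpolation=2)]))
E
```

```text
11.7333 [0.56218077 0.23853793 0.02203214] 0.03527889926134702 [ 0.69691468  0.64518135 -0.58642402]
```

View pics/c6.png

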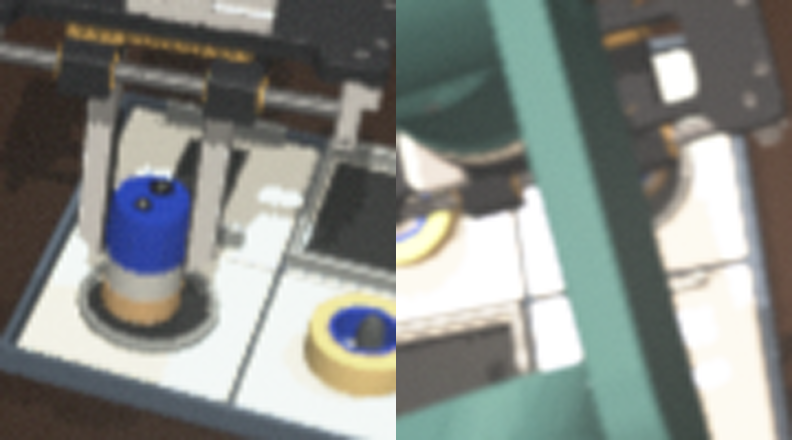

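The sharpener hangs inside the rim, roughly centred. I'll nudge it, lower 2 mm and release.

>>> step_arm --plan '[[[-1, 2, -1, 0, 15], [-1, 2, -2.5, 0, 15], [-1, 2, -2.5, 0, 15], [-1, 2, -2.5, 0, 60], [-1, 2, -2.5, 0, 60], [-1, 2, -2.5, 0, 60], [-1, 2, -2.5, 0, 60], [-1, 2, -2.5, 0, 60]]]'

```text
time: 12.4
tool_pos: [0.56, 0.2404, 0.0179]
ee_rot: [3.141, -0.0, 0.255]
wrist_force: [-0.9, -0.2, -0.3]
width: 0.0564
```

>>> step_arm --plan '[[[0, 0, 30, 0, 60], [0, 0, 65, 0, 60], [0, 0, 95, 0, 60], [-10, -30, 105, 0, 60], [-25, -65, 105, -0.1, 60], [-40, -100, 105, -0.2, 60], [-55, -135, 105, -0.3, 60], [-70, -170, 105, -0.38, 60]]]'

```text
time: 13.07
tool_pos: [0.4891, 0.0691, 0.123]
ee_rot: [3.141, -0.001, -0.129]
wrist_force: [0.5, -0.3, -0.4]
width: 0.0567
```

>>> step_arm --plan '[[[-12, -38, 0, 0, 60], [-24, -76, 0, 0, 60], [-34, -112, -20, 0, 60], [-34, -112, -60, 0, 60], [-34, -112, -95, 0, 60], [-34, -112, -120, 0, 60], [-34, -112, -134, 0, 60], [-34, -112, -135, 0, 60]]]'

```text
time: 13.73
tool_pos: [0.4525, -0.0412, -0.0159]
ee_rot: [-3.141, 0.008, -0.126]
wrist_force: [-1.0, -0.3, -0.5]
width: 0.0561
```

>>> step_arm --plan '[[[0, 0, 0, 0, 60], [0, 0, 0, 0, 5], [0, 0, 0, 0, 5], [0, 0, 0, 0, 5], [0, 0, 0, 0, 5], [0, 0, 0, 0, 5], [0, 0, 0, 0, 5], [0, 0, 0, 0, 5]]]'

```text
time: 14.4
tool_pos: [0.4565, -0.0417, -0.0115]
ee_rot: [3.141, -0.001, -0.125]
wrist_force: [0.1, 0.1, 2.5]
width: 0.0233
```

>>> step_arm --plan '[[[0, 0, 40, 0, 5], [0, 0, 80, 0, 5], [0, 30, 105, 0, 5], [0, 65, 115, 0.05, 5], [0, 105, 115, 0.1, 5], [0, 145, 115, 0.15, 5], [0, 185, 115, 0.2, 5], [0, 225, 115, 0.28, 5]]]'

```text
time: 15.07
tool_pos: [0.4555, 0.1851, 0.1029]
ee_rot: [3.141, -0.0, 0.157]
wrist_force: [0.8, -0.2, 0.7]
width: 0.0232
```

>>> step_arm --plan '[[[0, 40, 0, 0, 5], [-2, 80, 0, 0, 5], [-5, 115, 0, 0, 5], [-9, 137, -20, 0, 5], [-9, 137, -60, 0, 5], [-9, 137, -80, 0, 5], [-9, 137, -80, 0, 5], [-9, 137, -80, 0, 5]]]'

```text
time: 15.73
tool_pos: [0.4457, 0.3198, 0.0213]
ee_rot: [3.14, 0.004, 0.155]
wrist_force: [-0.2, 0.6, 0.7]
width: 0.0235
```

>>> step_arm --plan '[[[0, 0, -10, 0, 5], [0, 0, -18, 0, 5], [0, 0, -22, 0, 5], [0, 0, -24, 0, 5], [0, 0, -24, 0, 5], [0, 0, -24, 0, 5]]]'

```text
time: 16.23
tool_pos: [0.4473, 0.3204, -0.0007]
ee_rot: [-3.141, -0.001, 0.155]
wrist_force: [-0.1, -0.2, 0.6]
width: 0.0229
```

>>> step_arm --plan '[[[0, 0, 0, 0, 45], [0, 0, 0, 0, 45], [0, 0, 0, 0, 45], [0, 0, 0, 0, 45], [0, 0, 30, 0, 45], [0, 0, 70, 0, 45], [0, 0, 110, 0, 45], [0, -20, 130, 0, 45]]]'

```text
time: 16.9
tool_pos: [0.4488, 0.3036, 0.1344]
ee_rot: [-3.137, -0.008, 0.158]
wrist_force: [0.5, -0.8, 0.9]
width: 0.0424
```

>>> step_arm --plan '[[[12, -38, 0, 0.12, 65], [25, -76, 0, 0.24, 65], [38, -114, 0, 0.36, 65], [50, -152, 0, 0.48, 65], [62, -190, 0, 0.6, 65], [75, -228, 0, 0.72, 65], [88, -266, 0, 0.84, 65], [100, -304, 0, 0.96, 65]]]'

```text
time: 17.57
tool_pos: [0.5415, 0.0131, 0.1291]
ee_rot: [3.141, -0.0, 1.063]
wrist_force: [0.6, 0.6, 0.7]
width: 0.0611
```

>>> step_arm --plan '[[[14, -38, 0, 0.12, 65], [28, -76, 0, 0.24, 65], [42, -114, 0, 0.36, 65], [55, -152, 0, 0.48, 65], [56, -158, -20, 0.53, 65], [56, -158, -40, 0.53, 65], [56, -158, -60, 0.53, 65], [56, -158, -60, 0.53, 65]]]'

```text
time: 18.23
tool_pos: [0.594, -0.1427, 0.0634]
ee_rot: [-3.133, -0.003, 1.586]
wrist_force: [-0.7, 0.6, 0.5]
width: 0.0611
```

```bash
python3 - <<'E'
from h import *
s=snap('scene');t=snap('top')
o=robot.get_obs();print(o['time'],o['tool_pos'],o['ee_rot'],o['width'])
p=np.array(o['tool_pos']);print(w2px(s,p+[0,0,.016]))
cv2.imwrite('pics/c7.png',np.hstack([cv2.resize(s['frame'][170:270,200:300,::-1],None,fx=4,fy=4,interpolation=2),cv2.resize(t['frame'][240:340,120:220,::-1],None,fx=4,fy=4,interpolation=2)]))
E
```

```text
18.3333 [ 0.59657587 -0.14290258  0.06811716] [-3.13971703e+00 -7.29239372e-04  1.58714855e+00] 0.06084422739375717
(np.float64(247.18190593331195), np.float64(201.00091046147787))
```

View pics/c7.png

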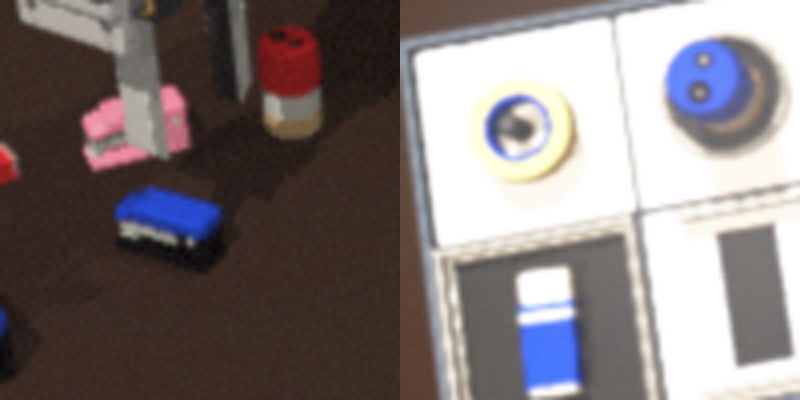

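The tape is on the post, the sharpener inside its rim and the eraser flat in the dish. On to the stapler.

>>> step_arm --plan '[[[8, -18, 0, 0.1, 65], [8, -18, -10, 0.1, 65], [8, -18, -30, 0.1, 65], [8, -18, -50, 0.1, 65], [8, -18, -65, 0.1, 65], [8, -18, -74, 0.1, 65], [8, -18, -74, 0.1, 65], [8, -18, -74, 0.1, 65]]]'

```text
time: 19.0
tool_pos: [0.6054, -0.1608, -0.0048]
ee_rot: [3.141, 0.0, 1.687]
wrist_force: [0.2, 1.4, -0.3]
width: 0.0611
```

>>> step_arm --plan '[[[0, 0, 0, 0, 5], [0, 0, 0, 0, 5], [0, 0, 0, 0, 5], [0, 0, 0, 0, 5], [0, 0, 0, 0, 5], [0, 0, 0, 0, 5], [0, 0, 0, 0, 5], [0, 0, 0, 0, 5]]]'

```text
time: 19.67
tool_pos: [0.6053, -0.1612, -0.0049]
ee_rot: [3.141, 0.0, 1.687]
wrist_force: [-0.6, 0.8, 1.8]
width: 0.0239
```

```bash
python3 - <<'E'
from h import *
s=snap('scene')
o=robot.get_obs();print(o['time'],o['tool_pos'],o['ee_rot'],o['width'])
cv2.imwrite('pics/c8.png',cv2.resize(s['frame'][170:270,200:300,::-1],None,fx=5,fy=5,interpolation=2))
E
```

```text
19.7167 [ 0.60531168 -0.1611766  -0.00493364] [3.14117759e+00 1.47481887e-04 1.68714944e+00] 0.02417565504890735
```

View pics/c8.png

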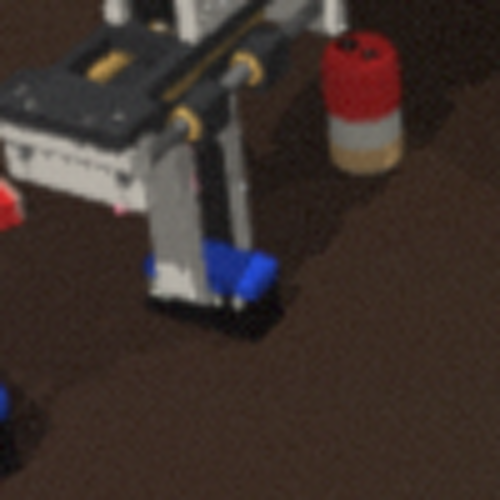

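Gripped at 24 mm, though the grip looks a few mm off-centre along the stapler's length. I'll correct for that over the cradle.

>>> step_arm --plan '[[[0, 0, 40, 0, 5], [0, 0, 80, 0, 5], [0, 25, 110, -0.12, 5], [-10, 60, 125, -0.24, 5], [-22, 95, 125, -0.36, 5], [-34, 130, 125, -0.48, 5], [-46, 165, 125, -0.6, 5], [-58, 200, 125, -0.72, 5]]]'

```text
time: 20.38
tool_pos: [0.5461, 0.0403, 0.1195]
ee_rot: [-3.141, 0.0, 0.961]
wrist_force: [0.1, 0.8, -1.1]
width: 0.0236
```

>>> step_arm --plan '[[[-14, 30, 0, -0.12, 5], [-28, 60, 0, -0.24, 5], [-42, 90, 0, -0.36, 5], [-56, 120, 0, -0.48, 5], [-70, 150, 0, -0.6, 5], [-84, 180, 0, -0.72, 5], [-87, 187, 0, -0.8, 5], [-87, 187, 0, -0.81, 5]]]'

```text
time: 21.05
tool_pos: [0.4587, 0.2279, 0.1194]
ee_rot: [-3.141, 0.001, 0.16]
wrist_force: [0.1, -0.6, -0.9]
width: 0.024
```

>>> step_arm --plan '[[[0, -3, -35, 0, 5], [0, -3, -70, 0, 5], [0, -3, -92, 0, 5], [0, -3, -92, 0, 5], [0, -3, -92, 0, 5]]]'

```text
time: 21.47
tool_pos: [0.4594, 0.2216, 0.0265]
ee_rot: [3.14, 0.004, 0.157]
wrist_force: [0.1, -0.7, -0.5]
width: 0.0237
```

```bash
python3 - <<'E'
from h import *
s=snap('scene');t=snap('top')
o=robot.get_obs();print(o['time'],o['tool_pos'],o['ee_rot'],o['width'])
for q in ([.463,.2245,.01],): print(np.array(w2px(s,q))-[380,190],np.array(w2px(t,q))-[160,270])
cv2.imwrite('pics/c9.png',np.hstack([cv2.resize(s['frame'][190:280,380:470,::-1],None,fx=4.4,fy=4.4,interpolation=2),cv2.resize(t['frame'][270:360,160:250,::-1],None,fx=4.4,fy=4.4,interpolation=2)]))
E
```

```text
21.5667 [0.46189819 0.22278668 0.02966121] [-3.14132803 -0.00321471  0.15698319] 0.023771123271324
[45.02796484 60.02842261] [48.70442935 43.561899  ]
```

View pics/c9.png

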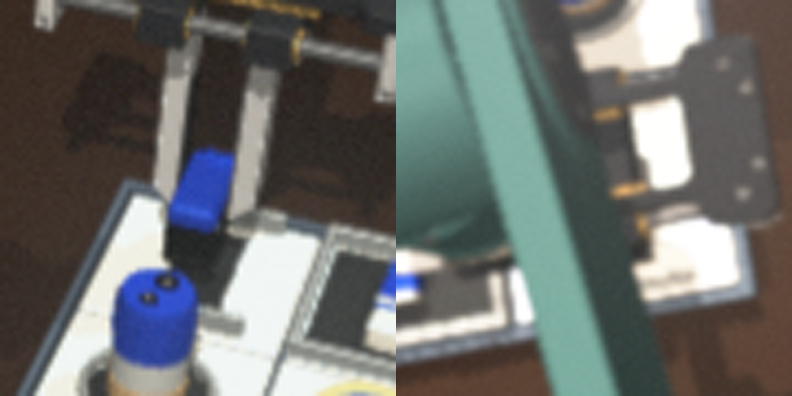

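```bash
python3 - <<'E'
from h import *
s=snap('scene');p=np.array(robot.get_obs()['tool_pos']);print(p)
f=lambda u,v,z:px2w(s,380+u/4.4,190+v/4.4,z)*1e3
print('top front',f(197,222,.067),'top back',f(213,152,.067),'mid',(f(197,222,.067)+f(213,152,.067))/2)
# predicted corners of stapler with centre = TCP + d along its axis
for d in(0,5,10):
    ax=np.array([np.cos(.157),np.sin(.157),0]);
    for e in(31,-31):
        for z in(5,39):
            u,v=w2px(s,p+ax*(d+e)/1e3+[0,0,z/1e3]);print(d,e,z,round((u-380)*4.4),round((v-190)*4.4))
E
```

```text
[0.46227744 0.22304796 0.0302496 ]
top front [504.00893889 235.57044227  67.        ] top back [449.82595365 219.81661628  67.        ] mid [476.91744627 227.69352928  67.        ]
0 31 5 184 258
0 31 39 192 200
0 -31 5 218 185
0 -31 39 226 128
5 31 5 182 264
5 31 39 189 206
5 -31 5 215 191
5 -31 39 223 134
10 31 5 179 271
10 31 39 186 212
10 -31 5 213 197
10 -31 39 220 139
```

The stapler's centre sits about 8 mm ahead of the TCP along its axis. Both the scene view and a recheck of the first top image (y≈−154, not −161) agree. I'll shift x by −7 mm and lower while watching the force.

>>> step_arm --plan '[[[-7, 0, 0, 0, 5], [-7, 0, -6, 0, 5], [-7, 0, -12, 0, 5], [-7, 0, -16, 0, 5], [-7, 0, -19, 0, 5], [-7, 0, -21, 0, 5], [-7, 0, -23, 0, 5], [-7, 0, -23, 0, 5]]]'

```text
time: 22.28
tool_pos: [0.4531, 0.2229, 0.005]
ee_rot: [3.141, 0.0, 0.157]
wrist_force: [-1.1, -0.8, 1.7]
width: 0.0236
```

>>> step_arm --plan '[[[0, 0, 0, 0, 50], [0, 0, 0, 0, 50], [0, 0, 0, 0, 50], [0, 0, 0, 0, 50], [0, 0, 30, 0, 50], [0, 0, 70, 0, 50], [0, 0, 110, 0, 50], [0, -30, 120, 0, 50]]]'

```text
time: 22.95
tool_pos: [0.4568, 0.197, 0.1321]
ee_rot: [-3.137, -0.013, 0.162]
wrist_force: [0.5, -0.9, 1.1]
width: 0.0472
```

>>> step_arm --plan '[[[0, -40, 0, 0, 50], [0, -80, 0, 0, 50], [0, -120, 0, 0, 50], [0, -160, 0, 0, 50], [0, -200, 0, 0, 50], [-20, -235, 0, 0, 50], [-40, -270, 0, 0, 50], [-40, -270, 0, 0, 50]]]'

```text
time: 23.62
tool_pos: [0.4105, -0.0826, 0.1248]
ee_rot: [3.138, 0.002, 0.148]
wrist_force: [0.7, -0.2, 0.3]
width: 0.0473
```

```bash
python3 - <<'E'
from h import *
s=snap('scene');t=snap('top')
o=robot.get_obs();print(o['time'],o['tool_pos'],o['width'])
cv2.imwrite('pics/c10.png',np.hstack([cv2.resize(s['frame'][210:330,370:510,::-1],None,fx=2.8,fy=2.8,interpolation=2),cv2.resize(t['frame'][230:350,110:250,::-1],None,fx=2.8,fy=2.8,interpolation=2)]))
f=t['frame'].astype(int);m=((f[:,:,2]-f[:,:,0])>60).astype(np.uint8)
n,l,st,c=cv2.connectedComponentsWithStats(m)
for i in range(1,n):
    if st[i,4]>60 and st[i,0]<250: print(st[i],c[i].round(1),px2w(t,*c[i],.035)*1e3)
q=((f[:,:,0]-f[:,:,2])>90).astype(np.uint8);n,l,st,c=cv2.connectedComponentsWithStats(q)
for i in range(1,n):
    if st[i,4]>60 and 200<c[i][1]<340: print('red',st[i],c[i].round(1))
E
```

```text
23.7167 [ 0.41287862 -0.07818111  0.12491944] 0.04674458654609139
[186 250  20  19 253] [195.7 259. ] [564.27020654 245.5282629   35.        ]
[199 300  17  34 416] [207.  316.3] [456.24967985 222.66679482  35.        ]
[150 319  15  19 236] [157.  327.9] [437.07945015 314.88415144  35.        ]
red [473 223  18  19 219] [481.6 232. ]
```

View pics/c10.png

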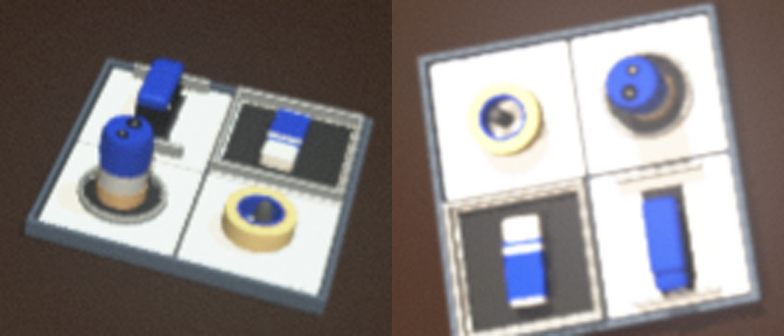

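```bash
python3 - <<'E'
from h import *
t=snap('top');f=t['frame'].astype(int)
m=((f[:,:,2]-f[:,:,0])>60);ys,xs=np.nonzero(m[290:345,190:230]);print('obs centre',xs.mean()+190,ys.mean()+290, cv2.minAreaRect(np.c_[xs,ys].astype(np.float32)))
a=.157;ax=np.array([np.cos(a),np.sin(a)]);ay=np.array([-ax[1],ax[0]])
for x in(451,457,463,469):
    c=np.array([x,224.])
    P=[w2px(t,[*((c+i*31*ax+j*12*ay)/1e3),.044]) for i in(-1,1) for j in(-1,1)]
    Q=[w2px(t,[*((c+i*31*ax+j*12*ay)/1e3),.025]) for i in(-1,1) for j in(-1,1)]
    for R_ in(P,Q):
        R_=np.array(R_);print(x,R_.mean(0).round(1),R_.min(0).round(1),R_.max(0).round(1))
print(robot.get_obs()['time'])
sh=cv2.resize(t['frame'][285:350,180:240,::-1],None,fx=9,fy=9,interpolation=2);cv2.imwrite('pics/c11.png',sh)
E
```

```text
obs centre 207.0431654676259 316.3045563549161 ((16.92999839782715, 26.51000213623047), (33.51686477661133, 12.727922439575195), 81.8698959350586)
451 [205.3 319. ] [196.5 301.1] [214.2 337. ]
451 [207.4 319.6] [198.6 302. ] [216.1 337.2]
457 [205.4 315.7] [196.5 297.9] [214.3 333.6]
457 [207.4 316.4] [198.7 298.8] [216.2 333.9]
463 [205.4 312.5] [196.6 294.6] [214.3 330.3]
463 [207.4 313.1] [198.7 295.6] [216.2 330.7]
469 [205.4 309.2] [196.6 291.4] [214.3 327. ]
469 [207.5 309.9] [198.8 292.4] [216.2 327.4]
23.7667
```

View pics/c11.png

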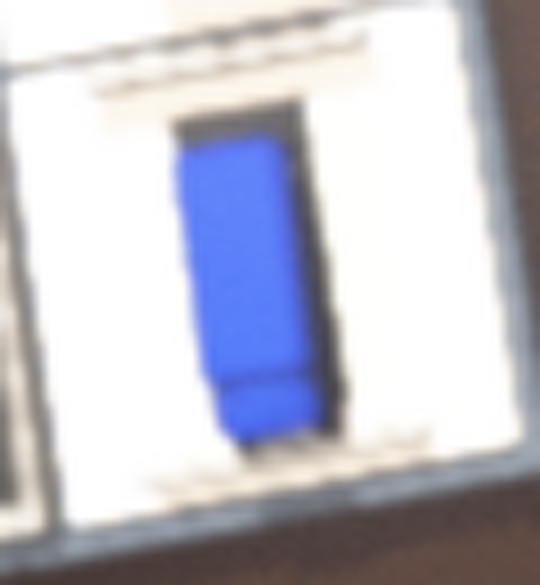

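```bash
python3 -c "
from bench import robot
print(robot.get_obs()['wrist_force']);print(robot.close_job())"
```

```text
[-0.09229555 -0.37871441  0.00927213]
the job is handed in; nothing more can be done
None
```

I put all four loan pieces back in the tray, let go of them, and handed the job in at about 24 s of the 125 s limit. Handing in reports no verdict.

**Last checks (both cameras):**
- **Tape:** down over the post.
- **Blue sharpener:** standing inside the round rim.
- **Blue eraser:** lying flat in the dish.
- **Stapler:** upright between the end stops and lined up with the strip. It sits about 5–6 mm off the cradle's middle along x, against a limit of 12.5 mm.
- **Gripper:** clear of everything, with wrist force near zero.

**What failed or disagreed:**
- **First tape grasp:** it closed in the air above the tape, because the fingertips sat about 16 mm higher than the reported TCP. I corrected for that from then on.
- **Stapler position:** my fit was about 7 mm off along its length. I found this after gripping and corrected it over the cradle.
- **Red pieces:** I never touched either one. The red eraser was seen at hand-in, about where it started. The arm hid the red sharpener in the last top view; it was last seen upright in its place while I gripped the stapler.

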